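Seat the probe, then unbolt the tunnel dryer's gate and hold it ajar

TASK

The tunnel dryer is due for a temperature reading with its gate cracked open: lift the temperature probe out of the stand and drop it stem-down into the empty well on the tunnel's roof until its flange sits flat on the well, and let go of it. Then take the knob of the gate's bolt, lift the sagging bolt over the bent-up lip of the keeper while you draw it back, without forcing it against the keeper, and pull the gate ajar until its free edge stands about 5 cm out. The gate springs shut by itself, so finish while still holding it there, and leave everything else on the bench where it stands.

Things in the scene. Friction and masses are not known exactly. Their poses are not given: they have to be found in the camera images.
- tunnel: bench-top tunnel dryer, fixed: grey sheet-metal duct 440 long (x), 180 wide (y), 145 high on 20 mm feet, roof 165 above the bench. Origin: centre of its underside, z up. Dark fan grille on the +x end, round open spigot (100 across, 40 long) on the -x end, gate on the -y side. Two steel bosses on the roof: the one at (120, 20) carries a fixed probe, the one at (-100, 20) is the empty well
- well_mouth (a point): centre of the empty well's mouth, on the flat top of its boss (46 x 46, 24 high above the roof), 189 above the bench; a vertical round through hole 14 mm in diameter, mouth chamfered 3 mm. Axes as the tunnel's
- probe: temperature probe, loose, about 60 g: upright black cylindrical head 22 in diameter from 4 to 54 above the origin, flange 26 in diameter and 4 thick under it, round steel stem 8 in diameter and 65 long with a tapered tip below. Origin: centre of the flange's underside, z up. Starts upright in one of the stand's three holes, flange on the stand's top (75 above the bench)
- stand: white plastic probe stand, fixed to the bench: a block 150 (x) by 60 (y), 75 high, on a foot 170 by 80; three blind vertical holes 14 in diameter, 70 deep, in a row along its x axis at -45, 0 and +45. One holds the probe, the other two a thin rod each. Origin at the centre of its underside, z up
- gate (a joint): opening angle of the gate (rad): 0 shut, growing as the free edge swings out of the tunnel (towards the tunnel's -y), up to 1.2. Hinge springs pull it shut with 0.42 N m at 0 plus 0.6 N m per rad. 0.22 is about 50 mm at the free edge
- gate_hinge (a point): point on the gate's vertical hinge axis (tunnel x -120, y -98), 130 above the bench. Turns with the gate: x runs along the gate from hinge to free edge, -y points out of the gate's face, z up. The gate is a 12 mm thick grey frame with a clear pane, 30 to 155 above the bench, its face 6 out from the hinge axis
- gate_edge (a point): free edge of the gate, 230 from the hinge axis, 130 above the bench; turns with the gate
- bolt_draw (a joint): how far the bolt is drawn back along the gate towards the hinge (m): starts at 0 to 0.005 (bolted), stop at 0.050. From 0.025 its end is clear of the keeper's strap and the gate can swing, from 0.030 it is wholly clear of the lip too. Friction about 1.2 N; stays where it is left
- bolt_sag (a joint): tilt of the bolt (rad) about its rear sleeve, which sits on the gate 60 from the hinge axis: -0.055 when left alone, hanging in its worn front staple; 0 level; stop at +0.09. Below about -0.015 a notch in the bolt's underside hooks the keeper's lip and the bolt cannot be drawn beyond about 0.008
- bolt_knob (a point): middle of the bolt's knob: steel cylinder 16 in diameter, 44 long, standing straight out of the gate's face (along y). This point is 54 out from the face, bolted 165 from the hinge axis along the gate, about 124 above the bench. x along the bolt to its tip. From where it hangs it must be lifted 6 to 10 mm (stop at about 12) and kept lifted while drawn. Guides reach 28 out from the face
- bolt_tip (a point): centre of the free end of the round steel bolt (16 in diameter, 0.35 kg), 105 beyond the knob. The knob's outer end, 26 beyond the knob point, is a flange 22 across
- keeper_lip (a point): middle of the upper edge of the keeper's bent-up lip (4 thick), fixed on the jamb just beyond the gate's free edge, at tunnel (125, -120), 119 above the bench. The keeper is a steel strap staple, 16 wide, just beyond the lip, that encloses the bolt's end and keeps the gate shut
- glass_rod: bystander: thin glass rod 9 in diameter, 130 long, standing in the stand; origin at its lower end
- steel_rod: bystander: thin steel spatula rod 9 in diameter, 137 long with a flat blade on top, standing in the stand; origin at its lower end
- beaker: bystander: open glass beaker, 72 across, 95 high; origin at the centre of its underside
- small_beaker: bystander: small glass beaker, 50 across, 62 high; origin at the centre of its underside
- mug: bystander: white enamel mug, 84 across, 78 high, with a handle; origin at the centre of its underside
- jar: bystander: amber jar with a black cap, 60 across, 85 high; origin at the centre of its underside
- screwdriver: bystander: screwdriver lying on the bench, 190 long, handle towards its -x; origin under its middle
- keeper: the bolt's keeper, fixed to the tunnel's jamb: steel strap staple with a backplate 44 x 66 and the bent-up lip; origin and axes are the tunnel's

How it is judged:
By the outcome, as a careful person would: the job done as asked, in the order asked, and still so for the second after the job is handed in, while the arm keeps its last pose, push and grip.
It also fails if it takes over 54 s, if anything falls off the work surface, if the arm or the gripper's body presses on something with over 40 N, if the wrist force passes 120 N, or if a joint passes its speed limit or range.

ROBOT

A 6-joint arm with a two-finger parallel gripper is mounted at the origin on the work surface. World frame = base frame: x ahead of the robot, y to its left, z up, the work surface at z = 0. Lengths are in m, angles in rad, forces in N, time in s.
With the tool pointing down it reaches from about 0.325 to 1 m from the base axis. Payload 5.1 kg.
Tool frame: the origin (TCP) lies midway between the tips of the shut fingers; the grasp point (between the pads) lies 19 mm behind it; z points along the fingers, y is the line along which they close (so a half turn about z gives the same grasp; the last joint's range is limited). The gripper opens to 85 mm and grips with 20 to 120 N. Pads are 22 mm wide; open, the fingers measure 114 mm over their backs; the gripper's body (76 mm by 85 mm) begins 54 mm behind the grasp point. The pads swing forward as they close: fully open they stand 13 mm farther back than shut.
Start: joints at [1.17, 0.124, 1.65, -0, 1.367, -0.083], TCP at [0.203, 0.617, 0.231] pointing down, gripper open.
Joint ranges: [-2.61, 2.61], [-1.02, 2.33], [0.03, 2.71], [-1.35, 4.49], [0.32, 2.68], [-2.91, 2.91]. Speed limits (rad/s): [2.57, 2.57, 3.14, 3.14, 3.14, 3.14].

INTERFACE

Orientations are given as [roll, pitch, yaw] about the fixed x, y, z axes, in that order (R = Rz(yaw) Ry(pitch) Rx(roll)).
In Python, from cell import sensors, cams, env gives the robot as it stands.
- The arm moves only by the shell command python3 -m inch 'ROWS' [OPENING]. ROWS is JSON, a list that holds one entry, the list of rows, each a list of 6 numbers: the shift along the tool's x, y, z in units of 25 mm (1.0 is 25 mm), then the turn, a rotation vector about the tool's x, y, z in units of 6 degrees (1.0 is 6 degrees). In form: [[[x, y, z, rx, ry, rz], ...]]. A call has 1 to 10 rows; each row shifts and turns the commanded pose from where the row before left it, along the tool's axes as they then stand; what a row does not reach is not made up. A row lasts 1/8 s, in which the tool goes at most 62.5 mm and 10.7 degrees, less where a joint would pass 70% of its speed; a pose out of reach is approached as far as the arm can. A call is refused whole if a number of a shift passes 1 or a number of a turn 1, either way. A call with a gripper value outside its range is refused whole. OPENING is the finger opening in mm, from 0 to 85.4, set as the call begins (- or left out, the last holds). The fingers move at their own pace and stop on an object; the grip force is fixed at half the most. Time passes only in rows, so rows that do not move let the fingers close. It gives the time, the measured TCP pose, the force, the opening and the grip force at its end, in the units of the state.
- sensors.get_state(): the state, without advancing time (a new reading comes with each control period).
- cams.read_camera(name): name is "scene" or "top" or "wrist"; returns the picture (480x640x3 uint8, blue, green, red); there is no depth.
- cams.camera_info(name): a dict with "fx", "fy", "cx", "cy" (pixels), "camera_from_world" (4x4, takes a point from world to camera coordinates). Camera axes: x right, y down, z forward; pixel columns grow to the right and rows downward; lengths in m; the calibration is good to about 2 mm. The wrist camera is an equidistant fisheye: a pixel r from the principal point sees the ray r / f radians off the axis. A picture is of the moment at which its call begins: read the wrist's pose just before it. camera_info takes no time and is no camera call; for the wrist camera it gives the pose at the moment of the call.
- env.hand_in(): hands the job in; it is judged then, once.
The state is a dict: "time": time; "qpos": joint angles; "joint_velocities": joint speeds; "joint_efforts": joint torques, N m; "tcp_pos": TCP position; "eef_rot": TCP orientation; "wrist_force": force on the tool from outside, world axes, zero at the start; "wrist_torque": the same for the moment, N m; "opening": opening from 0.0 (shut) to 1.0 (fully open); "grip_force": force on a finger pad.
Only numpy, scipy, OpenCV 4.12 (cv2) and the standard library are available. Lean on these libraries where they do the work, as an engineer would, in place of code of your own. Each camera call takes 0.05 s, during which the arm holds its last target. There are 200 camera calls.

## Working session

There is one attempt and no reset: what is moved stays moved. The work goes in short steps, Python scripts to look and compute and a shell command to move; the robot and the scene stay as the last step left them, time stands still between calls to the robot, and variables do not carry over. Pictures are saved under pics/ and viewed, at most 10 in all, crops included, and the job is handed in when it is done.

```bash
mkdir -p pics; ls; python3 - <<'E'
from cell import sensors,cams
import cv2,numpy as np
s=sensors.get_state();print(s)
for n in("scene","top"):
    cv2.imwrite(f"pics/{n}0.png",cams.read_camera(n));i=cams.camera_info(n);print(n,i)
E
```

```text
pics
{'time': 0.0, 'qpos': array([ 1.17037850e+00,  1.24485540e-01,  1.65165248e+00,  1.76598987e-05,
        1.36755618e+00, -8.25768276e-02]), 'joint_velocities': array([-1.22799730e-03,  9.29881381e-05, -1.26836496e-03, -1.67206813e-03,
        5.72141046e-04,  3.36372429e-05]), 'joint_efforts': array([-6.37688427e-04, -4.23596048e+01, -3.65457988e+01, -1.77739375e-04,
        6.74459923e-03,  3.94217949e-06]), 'tcp_pos': array([0.20290325, 0.61687034, 0.23007843]), 'eef_rot': array([-3.13949969e+00, -1.90571838e-04,  2.82374787e+00]), 'wrist_force': array([-0.21139818, -0.17097167, -0.41698808]), 'wrist_torque': array([-0.00611846, -0.0164212 , -0.01146373]), 'grip_force': 0.0, 'opening': 0.9994205381679733}
scene {'fx': 501.6496274340489, 'fy': 501.6496274340489, 'cx': 311.0500299628771, 'cy': 239.95813055409639, 'camera_from_world': array([[ 0.79459975,  0.6069974 , -0.01286025, -0.37923643],
       [ 0.51553547, -0.68575517, -0.51377332, -0.31467981],
       [-0.32067805,  0.40161423, -0.85782958,  1.2968106 ],
       [ 0.        ,  0.        ,  0.        ,  1.        ]])}
top {'fx': 575.1190657700348, 'fy': 575.1190657700348, 'cx': 317.4787414135311, 'cy': 242.31554274005993, 'camera_from_world': array([[ 0.02904584, -0.99953053, -0.00974988, -0.13314316],
       [-0.98081481, -0.02661823, -0.19311599,  0.58857172],
       [ 0.1927658 ,  0.01517204, -0.98112749,  1.29110491],
       [ 0.        ,  0.        ,  0.        ,  1.        ]])}
```

View pics/scene0.png

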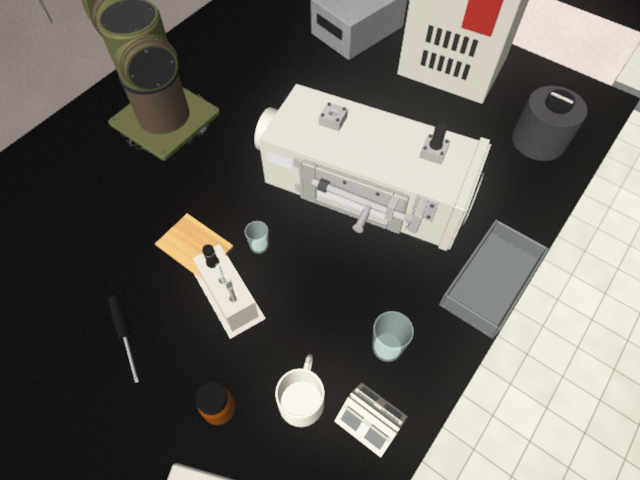

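View pics/top0.png

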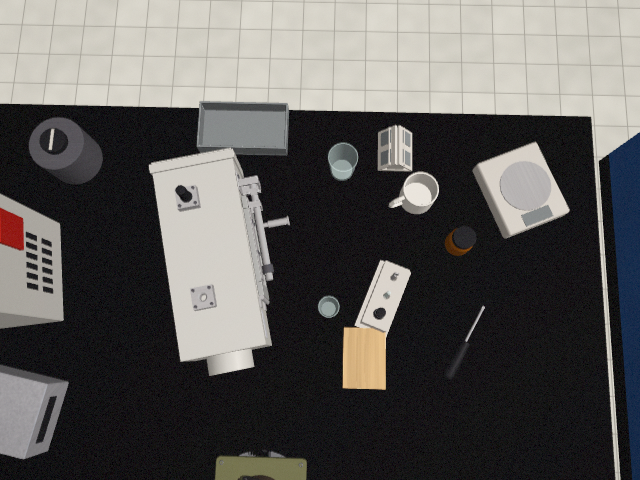

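Scene picture: the probe (black head) is at about (209,249), in the hole nearest the robot. The empty well is at (333,116), the knob at (360,225). Top picture: probe head (380,313), well (204,297), knob end (287,221), small beaker (328,307) between tunnel and stand.

```bash
cat > h.py <<'E'
import numpy as np,cv2
from cell import sensors,cams,env
from scipy.optimize import least_squares
from scipy.spatial.transform import Rotation as R
def proj(n,P,i=None):
    i=i or cams.camera_info(n);T=i["camera_from_world"];P=np.atleast_2d(P)
    c=P@T[:3,:3].T+T[:3,3]
    if n=="wrist":
        r=np.hypot(c[:,0],c[:,1]);k=np.arctan2(r,c[:,2])/np.maximum(r,1e-9)
    else:k=1/c[:,2]
    return np.c_[i["fx"]*c[:,0]*k+i["cx"],i["fy"]*c[:,1]*k+i["cy"]]
def onz(n,uv,z,i=None):
    i=i or cams.camera_info(n);T=i["camera_from_world"]
    a,b=(uv[0]-i["cx"])/i["fx"],(uv[1]-i["cy"])/i["fy"]
    if n=="wrist":
        th=np.hypot(a,b);d=np.array([a/th*np.sin(th),b/th*np.sin(th),np.cos(th)])
    else:d=np.array([a,b,1.])
    d=T[:3,:3].T@d;o=-T[:3,:3].T@T[:3,3]
    return o+d*(z-o[2])/d[2]
def w(p,L):
    L=np.atleast_2d(L);c,s=np.cos(p[2]),np.sin(p[2])
    return np.c_[p[0]+c*L[:,0]-s*L[:,1],p[1]+s*L[:,0]+c*L[:,1],L[:,2]]
def fit(obs,p0):
    f=lambda p:np.concatenate([(proj(n,w(p,l))[0]-uv) for n,l,uv in obs])
    r=least_squares(f,p0,loss="soft_l1",f_scale=2);return r.x,r.fun.reshape(-1,2).round(1)
E
python3 - <<'E'
from h import *
W=[-.1,.02,.189];F=[.12,.02,.243]
p,res=fit([("top",W,(204,297)),("scene",W,(333,116)),("top",F,(183,190)),("scene",F,(440,127)),
("top",[-.22,.09,.165],(180,361)),("top",[-.22,-.09,.165],(270,346)),("scene",[-.22,.09,.165],(299,89)),("scene",[-.22,-.09,.165],(263,152))],[.5,.1,0])
print("tunnel",p,res.tolist())
t=p
for l in ([-.1,.02,.189],[.045,-.158,.124],[-.12,-.098,.13],[.125,-.12,.119]):print(w(t,l),proj("top",w(t,l)),proj("scene",w(t,l)))
print("head",onz("top",(380,313),.129),onz("scene",(209,249),.129))
print("rods",onz("top",(387,295),.135),onz("scene",(222,266),.135),onz("top",(394,276),.142),onz("scene",(230,286),.142))
print("sbeak",onz("top",(328,306),.06))
print("mug",onz("top",(420,190),.078),onz("top",(343,160),.095))
s=sensors.get_state();i=cams.camera_info("wrist");T=np.linalg.inv(i["camera_from_world"]);Rt=R.from_euler("xyz",s["eef_rot"]).as_matrix()
print("cam in tool",Rt.T@(T[:3,3]-s["tcp_pos"]),Rt.T@T[:3,:3],i["fx"]);print("toolR",Rt.round(3))
E
```

```text
tunnel [0.54925584 0.11611575 0.22545786] [[0.2, -1.5], [-1.4, -1.3], [-1.0, -2.0], [0.0, 1.2], [2.3, -1.0], [-2.3, -3.2], [-4.8, -3.3], [-6.3, -10.2]]
[[0.4473156  0.11325432 0.189     ]] [[204.15533796 295.47301065]] [[331.62219641 114.71005848]]
[[ 0.62843829 -0.0278257   0.124     ]] [[278.12332286 219.5742334 ]] [[363.19640936 221.83446407]]
[[ 0.45420098 -0.00623037  0.13      ]] [[264.6151988  296.62945801]] [[299.54695468 170.77109282]]
[[0.69791864 0.02709681 0.119     ]] [[255.49247506 189.75424421]] [[408.25604931 222.27998706]]
head [ 0.42594085 -0.25724862  0.129     ] [ 0.43243463 -0.25527092  0.129     ]
rods [ 0.46467434 -0.27147953  0.135     ] [ 0.47962708 -0.26903162  0.135     ] [ 0.50553735 -0.28561576  0.142     ] [ 0.5217418  -0.29219643  0.142     ]
sbeak [ 0.44367997 -0.14497615  0.06      ]
mug [ 0.71932646 -0.35344976  0.078     ] [ 0.78246241 -0.17115794  0.095     ]
cam in tool [ 0.07460479  0.00097853 -0.14282841] [[ 6.51930406e-04 -9.57604160e-01 -2.88086529e-01]
 [ 9.99997449e-01  1.24734338e-03 -1.88322747e-03]
 [ 2.16272928e-03 -2.88084566e-01  9.57602530e-01]] 371.64829954431775
toolR [[-0.95   0.312 -0.001]
 [ 0.312  0.95  -0.002]
 [ 0.    -0.002 -1.   ]]
```

```bash
python3 -m inch '[[[-0.6,-0.95,-0.5,0,0,0],[-0.6,-0.95,-0.5,0,0,0],[-0.6,-0.95,-0.5,0,0,0],[-0.6,-0.95,-0.5,0,0,0],[-0.6,-0.95,-0.5,0,0,0],[-0.6,-0.95,-0.5,0,0,0],[-0.6,-0.95,-0.5,0,0,0],[-0.6,-0.95,-0.5,0,0,0],[-0.6,-0.95,0,0,0,0],[-0.6,-0.95,0,0,0,0]]]' 85 && python3 -m inch '[[[-0.6,-0.95,0,0,0,0],[-0.6,-0.95,0,0,0,0],[-0.6,-0.95,0,0,0,0],[-0.6,-0.95,0,0,0,0],[-0.6,-0.95,0,0,0,0],[-0.6,-0.95,0,0,0,0],[-0.6,-0.95,0,0,0,0],[-0.6,-0.95,0,0,0,0],[-0.6,-0.95,0,0,0,0],[-0.6,-0.95,0,0,0,0]]]'
```

```text
time: 1.35
tcp_pos: [0.2714, 0.344, 0.331]
eef_rot: [-3.141, -0.0, 2.824]
wrist_force: [0.5, 0.4, -0.3]
opening: 0.997
grip_force: 0.0
time: 2.6
tcp_pos: [0.3396, 0.0716, 0.3309]
eef_rot: [-3.141, -0.0, 2.824]
wrist_force: [0.1, -0.4, 0.5]
opening: 0.996
grip_force: 0.0
```

```bash
python3 -m inch '[[[-0.6,-0.95,0,0,0,0],[-0.6,-0.95,0,0,0,0],[-0.6,-0.95,0,0,0,0],[-0.6,-0.95,0,0,0,0],[-0.6,-0.95,0.3,0,0,0],[-0.6,-0.95,0.3,0,0,0],[-0.6,-0.95,0.5,0,0,0],[-0.6,-0.95,0.5,0,0,0],[-0.6,-0.95,0.5,0,0,0],[-0.6,-0.95,0.5,0,0,0]]]' && python3 -m inch '[[[-0.6,-0.9,0.3,0,0,0],[-0.6,-0.7,0,0,0,0],[0,0,0,0,0,0],[0,0,0,0,0,0]]]' && python3 - <<'E'
from h import *
i=cams.camera_info("wrist");im=cams.read_camera("wrist");cv2.imwrite("pics/w1.png",im)
print(proj("wrist",[[.4285,-.256,.129],[.475,-.27,.135],[.513,-.288,.142]],i),sensors.get_state()["tcp_pos"])
np.savez("w1.npz",T=i["camera_from_world"])
E
```

```text
time: 3.85
tcp_pos: [0.4078, -0.2008, 0.2654]
eef_rot: [3.141, -0.001, 2.824]
wrist_force: [1.2, -1.0, 0.3]
opening: 0.998
grip_force: 0.0
time: 4.35
tcp_pos: [0.4237, -0.2469, 0.2585]
eef_rot: [3.141, -0.001, 2.824]
wrist_force: [0.4, 0.3, 0.3]
opening: 0.997
grip_force: 0.0
[[308.66650484 241.45926247]
 [310.52632701 302.13054401]
 [304.46138031 350.61679413]] [ 0.42372076 -0.24674018  0.25866802]
```

View pics/w1.png

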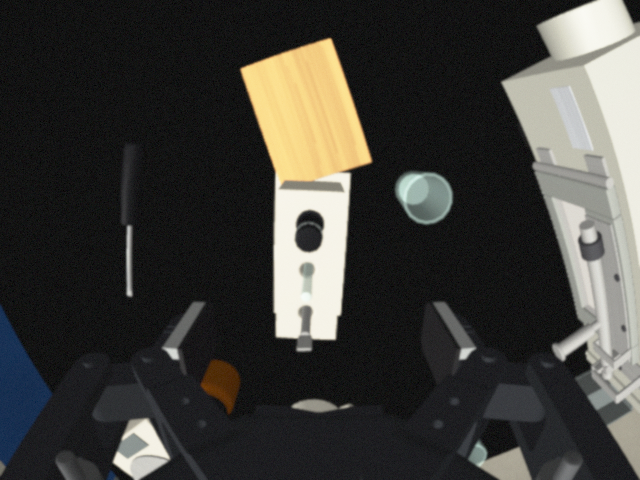

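The wrist view shows the head's top at (309,237), the row of holes running nearly straight up the picture (aligned with the tool's x), and the fingers clear of the rods.

```bash
python3 - <<'E'
from h import *
h=onz("wrist",(309,237),.129);s=sensors.get_state();Rt=R.from_euler("xyz",s["eef_rot"]).as_matrix()
print(h,"units",Rt.T@(np.array([h[0],h[1],.092])-s["tcp_pos"])/.025)
for uv,z in (((308,268),.135),((304,345),.142)): print(onz("wrist",uv,z))
E
```

```text
[ 0.42536708 -0.25455437  0.129     ] units [-0.16257888 -0.27829072  6.66658271]
[ 0.44698787 -0.26247337  0.135     ]
[ 0.507851   -0.28645252  0.142     ]
```

```bash
python3 -m inch '[[[-0.16,-0.28,0.5,0,0,0.4],[0,0,0.9,0,0,0],[0,0,1,0,0,0],[0,0,1,0,0,0],[0,0,1,0,0,0],[0,0,1,0,0,0],[0,0,0.8,0,0,0],[0,0,0.5,0,0,0],[0,0,0,0,0,0],[0,0,0,0,0,0]]]' && python3 -m inch '[[[0,0,0,0,0,0],[0,0,0,0,0,0],[0,0,0,0,0,0],[0,0,0,0,0,0],[0,0,0,0,0,0],[0,0,0,0,0,0]]]' 10
```

```text
time: 5.65
tcp_pos: [0.4261, -0.2556, 0.0921]
eef_rot: [-3.141, 0.001, 2.782]
wrist_force: [-0.1, 0.4, -0.1]
opening: 0.995
grip_force: 0.0
time: 6.4
tcp_pos: [0.4258, -0.2555, 0.0917]
eef_rot: [-3.141, 0.001, 2.782]
wrist_force: [-0.7, -0.0, 1.9]
opening: 0.24
grip_force: 58.6
```

```bash
python3 -m inch '[[[0,0,-0.5,0,0,0],[0,0,-0.9,0,0,0],[0,0,-1,0,0,0],[0,0,-1,0,0,0],[0,0,-1,0,0,0],[0,0,-1,0,0,0],[0,0,-1,0,0,0],[0.2,0.6,-1,0,0,0],[0.3,0.9,-0.8,0,0,0],[0.3,0.9,-0.4,0,0,0]]]' && python3 -m inch '[[[0.3,0.95,0,0,0,0],[0.3,0.95,0,0,0,0],[0.3,0.95,0,0,0,0],[0.3,0.95,0,0,0,0],[0.3,0.95,0,0,0,0],[0.3,0.95,0,0,0,0],[0.3,0.95,0,0,0,0],[0.3,0.95,0,0,0,0],[0.3,0.95,0,0,0,0],[0.3,0.95,0,0,0,0]]]'  && python3 -m inch '[[[0.3,0.95,0,0,0,0],[0.3,0.7,0,0,0,0],[0,0.3,0,0,0,0],[0,0,0,0,0,0],[0,0,0,0,0,0]]]' && python3 - <<'E'
from h import *
i=cams.camera_info("wrist");im=cams.read_camera("wrist");cv2.imwrite("pics/w2.png",im[150:,:])
s=sensors.get_state();p=s["tcp_pos"];print(p)
print(proj("wrist",[[.4473,.1133,.189],p-[0,0,.0167],p-[0,0,.0817],[.548,-.04,.243]],i))
E
```

```text
time: 7.65
tcp_pos: [0.4281, -0.1916, 0.3084]
eef_rot: [-3.141, 0.002, 2.781]
wrist_force: [-0.1, -0.3, -1.0]
opening: 0.242
grip_force: 58.6
time: 8.9
tcp_pos: [0.441, 0.0575, 0.3068]
eef_rot: [3.142, 0.0, 2.782]
wrist_force: [0.5, -0.0, -1.0]
opening: 0.241
grip_force: 58.6
time: 9.52
tcp_pos: [0.4445, 0.107, 0.3064]
eef_rot: [-3.141, 0.0, 2.781]
wrist_force: [-0.9, -0.2, 0.0]
opening: 0.245
grip_force: 58.7
[0.44451576 0.10696155 0.3063454 ]
[[327.60934373 236.93028092]
 [317.29239767 295.24875662]
 [317.90356585 251.87597027]
 [193.08055668 431.82118675]]
```

View pics/w2.png

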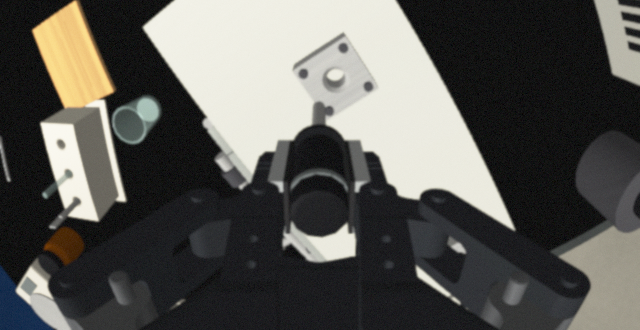

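The stem tip is at (319,252), as predicted. The well's mouth is at (335,227), so the remaining offset is slightly away from the tip.

```bash
python3 - <<'E'
from h import *
s=sensors.get_state();Rt=R.from_euler("xyz",s["eef_rot"]).as_matrix();p=s["tcp_pos"]
h=onz("wrist",(335,227),.189);t=onz("wrist",(319,252),p[2]-.0817)
print(h,t,p,"units",Rt.T@(h-np.array([p[0],p[1],.2057]))/.025, "units tip",Rt.T@(h-t)/.025)
E
```

```text
[0.4421679  0.12086159 0.189     ] [0.44484087 0.10754945 0.2246454 ] [0.44451576 0.10696155 0.3063454 ] units [0.28403948 0.48726391 0.6678902 ] units tip [0.28790384 0.46084668 1.42571243]
```

```bash
python3 -m inch '[[[0.28,0.46,0,0,0,0],[0,0,0.5,0,0,0],[0,0,0.45,0,0,0],[0,0,0,0,0,0],[0,0,0,0,0,0],[0,0,0,0,0,0]]]' && python3 - <<'E'
from h import *
i=cams.camera_info("wrist");im=cams.read_camera("wrist");cv2.imwrite("pics/w3.png",cv2.resize(im[180:320,240:420],None,fx=4,fy=4,interpolation=2))
s=sensors.get_state();p=s["tcp_pos"];print(p)
print(proj("wrist",[[.4422,.1209,.189],p-[0,0,.0817]],i))
a=proj("top",[[.4422,.1209,.189],[.4473,.1133,.189]]);print(a)
E
```

```text
time: 10.32
tcp_pos: [0.4422, 0.1207, 0.283]
eef_rot: [3.141, 0.001, 2.782]
wrist_force: [0.2, -0.6, -0.2]
opening: 0.24
grip_force: 58.7
[0.44223153 0.12073374 0.28307103]
[[318.1833582  245.81381148]
 [317.89647793 251.78964685]]
[[200.31615688 297.83297638]
 [204.1328994  295.47989998]]
```

View pics/w3.png

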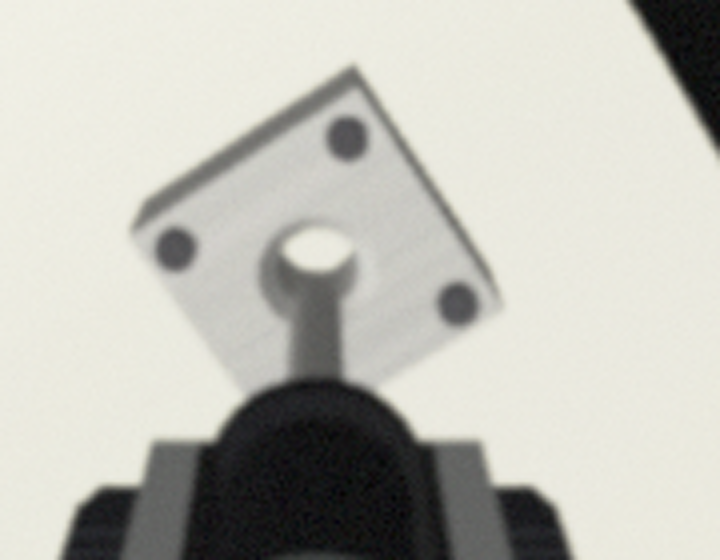

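The tip is over the hole: mouth centre at about (318,248), tip at (318,252). A shift of about 1.5 mm back centres it.

```bash
python3 - <<'E'
from h import *
S=[onz("wrist",(240+u/4,180+v/4),.189)[:2] for u,v in ((176,249),(458,304),(347,138))]
a,b,c=S;print("well",(a+b)/2,"sides",c-a,c-b,np.arctan2(*(c-a)[::-1]),np.arctan2(*(c-b)[::-1]))
E
python3 -m inch '[[[-0.05,0,0.3,0,0,0],[0,0,0.5,0,0,0],[0,0,0.5,0,0,0],[0,0,0.5,0,0,0],[0,0,0,0,0,0],[0,0,0,0,0,0]]]'
```

```text
well [0.4447361  0.12087402] sides [-0.00774434  0.0332901 ] [-0.03347889 -0.00767298] 1.7993628529126249 -2.916295034236585
time: 11.12
tcp_pos: [0.4433, 0.1204, 0.2377]
eef_rot: [3.141, 0.0, 2.782]
wrist_force: [1.5, -1.0, -1.0]
opening: 0.24
grip_force: 58.7
```

```bash
python3 -m inch '[[[0,0,0.4,0,0,0],[0,0,0.4,0,0,0],[0,0,0.25,0,0,0],[0,0,0.15,0,0,0],[0,0,0.05,0,0,0],[0,0,0,0,0,0]]]'
```

```text
time: 11.88
tcp_pos: [0.4433, 0.1203, 0.2065]
eef_rot: [3.141, 0.0, 2.782]
wrist_force: [0.3, 0.0, -1.0]
opening: 0.241
grip_force: 58.7
```

```bash
python3 -m inch '[[[0,0,0.05,0,0,0],[0,0,0,0,0,0],[0,0,0,0,0,0]]]' && python3 -m inch '[[[0,0,0,0,0,0],[0,0,0,0,0,0],[0,0,0,0,0,0],[0,0,0,0,0,0],[0,0,0,0,0,0]]]' 60
```

```text
time: 12.25
tcp_pos: [0.4435, 0.1204, 0.2057]
eef_rot: [3.141, 0.001, 2.782]
wrist_force: [-0.6, 0.1, 2.3]
opening: 0.243
grip_force: 58.8
time: 12.88
tcp_pos: [0.4431, 0.1203, 0.205]
eef_rot: [-3.142, -0.0, 2.782]
wrist_force: [0.0, -0.3, -0.1]
opening: 0.701
grip_force: 0.0
```

```bash
python3 -m inch '[[[0,0,-0.3,0,0,0],[0,0,-0.7,0,0,0],[0,0,-1,0,0,0],[0,0,-1,0,0,0],[0,0,-1,0,0,0],[-0.5,-0.2,-0.6,0,0,0],[-1,-0.35,0,0,0,0],[-1,-0.35,0,0,0,0],[-1,-0.35,0,0,0,0],[-1,-0.35,0,0,0,0]]]' && python3 -m inch '[[[-1,-0.35,0,0,0,0],[-1,-0.35,0,0,0,0],[-1,-0.35,0,0,0,0],[-1,-0.35,0,0,0,0],[-0.4,-0.1,0,0,0,0]]]' && python3 -m inch '[[[0,0,0,0,0,0.9],[0,0,0,0,0,1],[0,0,0,0,0,1],[0,0,0,0,0,1],[0,0,0.3,0,0,1],[0,0,0.5,0,0,1],[0,0,0.5,0,0,1],[0,0,0.5,0,0,1],[0,0,0.2,0,0,1],[0,0,0,0,0,0.5]]]' && python3 -m inch '[[[0,0,0,0,0,0],[0,0,0,0,0,0]]]' && python3 - <<'E'
from h import *
i=cams.camera_info("wrist");im=cams.read_camera("wrist");cv2.imwrite("pics/w4.png",im)
s=sensors.get_state();p=s["tcp_pos"];print(p,s["qpos"])
t=(.5456,.1235,.226)
print(proj("wrist",w(t,[[.045,-.158,.124],[.045,-.184,.124],[.15,-.158+.018,.124],[.125,-.12,.119],[-.1,.02,.243]]),i))
E
```

```text
time: 14.12
tcp_pos: [0.5355, 0.042, 0.3203]
eef_rot: [-3.141, 0.0, 2.781]
wrist_force: [0.3, 0.3, -0.0]
opening: 0.698
grip_force: 0.0
time: 14.75
tcp_pos: [0.6251, -0.0321, 0.3197]
eef_rot: [-3.141, -0.001, 2.78]
wrist_force: [0.6, -0.4, -0.3]
opening: 0.703
grip_force: 0.0
time: 16.0
tcp_pos: [0.6237, -0.0304, 0.2693]
eef_rot: [-3.14, -0.001, 1.796]
wrist_force: [0.1, -0.4, 0.4]
opening: 0.7
grip_force: 0.0
time: 16.25
tcp_pos: [0.6241, -0.0305, 0.2703]
eef_rot: [3.141, 0.0, 1.798]
wrist_force: [0.2, -0.2, -0.4]
opening: 0.698
grip_force: 0.0
[ 0.62415883 -0.03053249  0.27032373] [-1.34771351e-01  4.80345961e-02  1.66561599e+00  3.18838037e-05
  1.42772191e+00 -3.62172580e-01]
[[323.40755906 214.27041058]
 [323.22629791 245.39562202]
 [451.23530682 194.38302966]
 [422.18229852 168.27826234]
 [ 66.26239154 -41.13620408]]
```

View pics/w4.png

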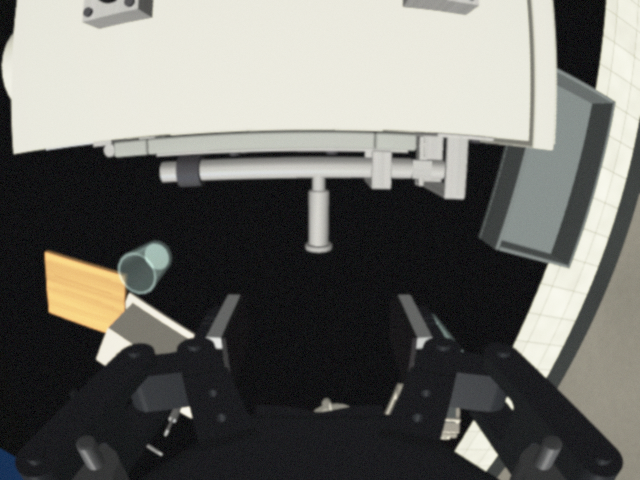

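The knob runs from (318,190) to its flange end at (319,247), about 3 mm drawn back from the nominal place. The bolt, keeper at (430,165), and gripper sides are clear for a straight descent.

```bash
python3 -m inch '[[[0.35,0,0.5,0,0,0],[0,0,0.9,0,0,0],[0,0,1,0,0,0],[0,0,1,0,0,0],[0,0,1,0,0,0],[0,0,1,0,0,0],[0,0,0.8,0,0,0],[0,0,0.45,0,0,0],[0,0,0,0,0,0],[0,0,0,0,0,0]]]' && python3 -m inch '[[[0,0,0,0,0,0],[0,0,0,0,0,0],[0,0,0,0,0,0],[0,0,0,0,0,0],[0,0,0,0,0,0]]]' 5
```

```text
time: 17.55
tcp_pos: [0.6229, -0.0221, 0.1049]
eef_rot: [3.14, 0.001, 1.798]
wrist_force: [0.0, -0.6, 0.7]
opening: 0.703
grip_force: 0.0
time: 18.18
tcp_pos: [0.6225, -0.022, 0.1045]
eef_rot: [3.141, 0.0, 1.797]
wrist_force: [-0.9, -0.1, 3.6]
opening: 0.166
grip_force: 58.4
```

```bash
python3 -m inch '[[[0,0,-0.12,0,0,0],[0,0,-0.12,0,0,0],[0,0,-0.1,0,0,0],[0,0,0,0,0,0],[0,0,0,0,0,0]]]'
```

```text
time: 18.8
tcp_pos: [0.6213, -0.0219, 0.1111]
eef_rot: [-3.14, -0.001, 1.798]
wrist_force: [-0.9, -0.4, -9.5]
opening: 0.166
grip_force: 58.4
```

```bash
python3 -m inch '[[[0,0.03,0,-0.3,0,0],[0,0.03,-0.04,-0.3,0,0],[0,0,0,0,0,0],[0,0,0,0,0,0]]]'
```

```text
time: 19.3
tcp_pos: [0.6235, -0.0217, 0.1138]
eef_rot: [3.079, -0.0, 1.797]
wrist_force: [-2.5, 0.7, -5.0]
opening: 0.164
grip_force: 59.0
```

```bash
python3 -m inch '[[[0,-0.1,0,0,0,0],[0,-0.15,-0.01,0,0,0],[0,-0.15,-0.01,0,0,0],[0,-0.05,0,0,0,0],[0,0,0,0,0,0]]]'
```

```text
time: 19.92
tcp_pos: [0.6124, -0.0243, 0.1131]
eef_rot: [3.079, 0.0, 1.798]
wrist_force: [-0.4, 1.1, -4.0]
opening: 0.167
grip_force: 59.0
```

```bash
python3 -m inch '[[[0,-0.15,-0.01,0,0,0],[0,-0.2,-0.01,0,0,0],[0,-0.2,-0.01,0,0,0],[0,-0.2,-0.01,0,0,0],[0,-0.2,-0.01,0,0,0],[0,-0.05,0,0,0,0],[0,0,0,0,0,0]]]'
```

```text
time: 20.8
tcp_pos: [0.5878, -0.0299, 0.1126]
eef_rot: [3.08, -0.0, 1.798]
wrist_force: [-0.6, 0.5, -5.7]
opening: 0.167
grip_force: 58.9
```

```bash
python3 -m inch '[[[-0.11,-0.053,-0.003,0,-0.013,0.21],[-0.11,-0.053,-0.003,0,-0.013,0.21],[-0.11,-0.053,-0.003,0,-0.013,0.21],[-0.11,-0.053,-0.003,0,-0.013,0.21],[-0.11,-0.053,-0.003,0,-0.013,0.21],[-0.12,-0.053,-0.003,0,-0.013,0.21],[-0.12,-0.053,-0.003,0,-0.013,0.21],[-0.12,-0.053,-0.003,0,-0.013,0.21],[-0.12,-0.053,-0.003,0,-0.013,0.21],[-0.12,-0.053,-0.003,0,-0.013,0.21]]]' && python3 -m inch '[[[0,0,0,0,0,0],[0,0,0,0,0,0],[0,0,0,0,0,0],[0,0,0,0,0,0]]]' && python3 - <<'E'
from h import *
i=cams.camera_info("wrist");im=cams.read_camera("wrist");cv2.imwrite("pics/w5.png",im)
cv2.imwrite("pics/s5.png",cams.read_camera("scene"))
s=sensors.get_state();p=s["tcp_pos"]
t=(.5456,.1235,.226);c,sn=np.cos(.226),np.sin(.226);d=p[:2]-t[:2]
l=np.array([c*d[0]+sn*d[1],-sn*d[0]+c*d[1]])-[-.12,-.098];print("tcp in hinge frame",l)
# gate edge pixels for theta hypotheses (outer face corner, z=.155)
for th in(.16,.19,.22,.25):
    q=[-.12+.23*np.cos(th)-.006*np.sin(th),-.098-.23*np.sin(th)-.006*np.cos(th)]
    print(th,proj("wrist",w(t,[q+[.155]]),i),proj("scene",w(t,[q+[.155]])))
E
```

```text
time: 22.05
tcp_pos: [0.5783, -0.0595, 0.1125]
eef_rot: [3.08, -0.002, 1.575]
wrist_force: [-2.1, 6.6, -5.8]
opening: 0.168
grip_force: 59.0
time: 22.55
tcp_pos: [0.5784, -0.0595, 0.1125]
eef_rot: [3.08, -0.002, 1.576]
wrist_force: [-0.7, 6.1, -4.9]
opening: 0.164
grip_force: 59.0
tcp in hinge frame [ 0.11093118 -0.08769059]
0.16 [[610.84469427 170.10777061]] [[398.59371831 213.26236775]]
0.19 [[608.999409   188.74262967]] [[396.70861029 215.73633592]]
0.22 [[606.41101168 207.13520639]] [[394.7183257  218.17066191]]
0.25 [[603.10779416 225.23550742]] [[392.62416218 220.56227862]]
```

View pics/w5.png

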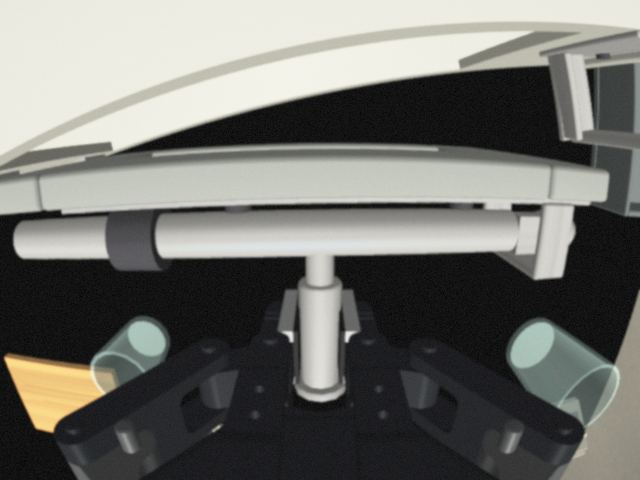

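View pics/s5.png

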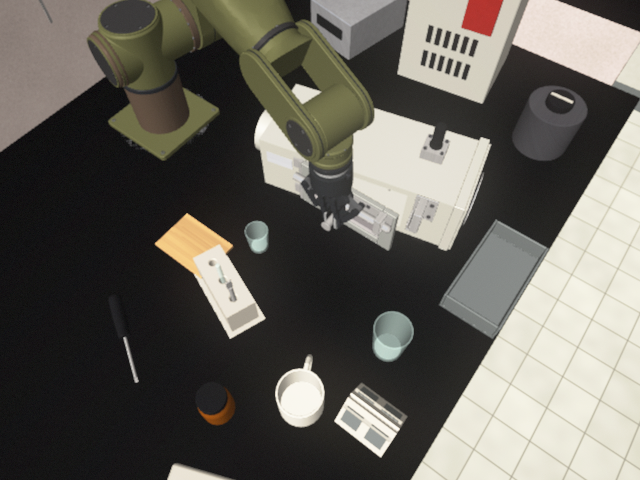

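The wrist view shows the gate ajar, edge corner near (606,203), which means about 0.22 rad. The scene view shows the gate out and the bystanders unmoved, but the arm hides the probe, so I'll check that from the top.

```bash
python3 - <<'E'
from h import *
cv2.imwrite("pics/t6.png",cv2.resize(cams.read_camera("top")[150:350,140:340],None,fx=3,fy=3,interpolation=2))
a=proj("top",[[.4437,.1206,.243],[.4437,.1206,.189]]);print((a-[140,150])*3)
E
```

```text
[[164.42468749 433.20079433]
 [181.5289818  441.34307173]]
```

View pics/t6.png

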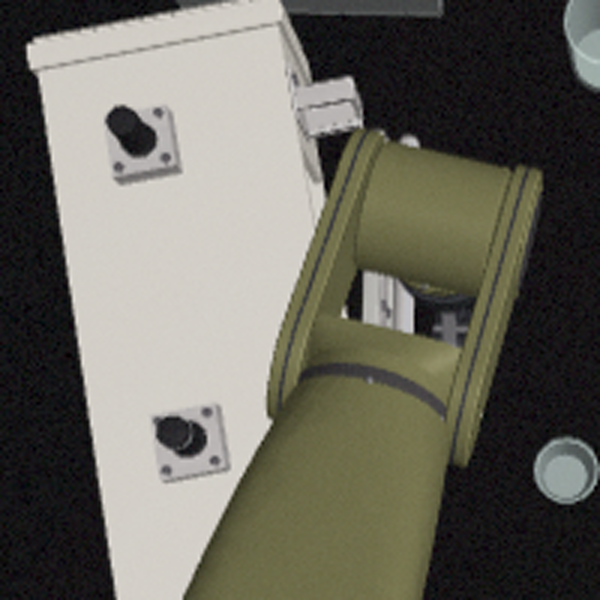

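The probe stands in the well with its head top at about (173,432) in the crop, seated low on the boss and leaning the same way as the fixed probe. I'm handing in while holding the gate.

```bash
python3 -c "
from cell import env
print(env.hand_in())"
```

```text
the job is handed in; nothing more can be done
None
```

The probe is in the well and released, and the bolt was lifted and drawn back about 38 mm with low forces. I handed in while holding the gate at about 0.22 rad (roughly 5 cm at the free edge); no bystander in view looked moved.

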